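# Load the transformer row and hold the tensioner home

## Task

Stand the two loose blue transformer blocks upright in the rack's channel, side by side in one close row with the block that is already there (either order, broad faces together). Then push the red post of the sprung blue tensioner arm back past its ratchet click until the arm is home against its stop and the roller squeezes the row, and keep pushing: the arm springs back if let go, so finish while still holding it there. Leave the other things on the bench where they are.

Things in the scene. Friction and masses are not known exactly. Their poses are not given: they have to be found in the camera images.
- rack: aluminium base plate 10 mm thick, x -110 to 160, y -195 to 105 mm, fixed; origin on the bench, z up. A channel runs along its y over the origin: black floor 18 mm above the bench, from y -85 to +60 mm, 52 mm wide in x between grey strips with flared lips ending 31 mm above the bench. A grey end stop, 62 mm high, has its face at y +60; the row starts there and grows toward -y
- slot_1 (a point): on the channel's floor (18 mm above the bench), centre of the first block's underside when the row is pressed to the end stop; axes as the rack's. A block goes in from above, its 44 mm side across the channel (along the rack's x, either way round), held high by the faces 44 mm apart, as its neighbours stand against its other faces. Block_a starts here or up to 4 mm toward -y
- slot_2 (a point): the same for the second block, 32 mm from slot_1 toward the rack's -y
- slot_3 (a point): the same for the third block, 64 mm from slot_1 toward the rack's -y; with the arm open, the roller stands about 40 mm beyond this block's outer face. Gaps of a few mm between the blocks are closed when the roller presses
- block_a: potted transformer block, blue plastic box 44 (its x) x 32 (its y) x 64 (its z) mm with copper pins standing 6 mm out of its black top face, about 0.14 kg; origin at the centre of its underside, z up. It already stands in the channel by the end stop
- block_b: potted transformer block, blue plastic box 44 (its x) x 32 (its y) x 64 (its z) mm with copper pins standing 6 mm out of its black top face, about 0.14 kg; origin at the centre of its underside, z up. Starts loose, standing on the bench to the right of the rack, at any yaw
- block_c: potted transformer block, blue plastic box 44 (its x) x 32 (its y) x 64 (its z) mm with copper pins standing 6 mm out of its black top face, about 0.14 kg; origin at the centre of its underside, z up. Starts loose, standing on the bench to the right of the rack, at any yaw
- tensioner (a joint): angle q of the blue arm about its upright hinge: 0 = open (sprung out, at start), 0.5 rad = home on its black rubber stop. Grows as the post is pushed to the rack's +y. In the rack's axes the post is at hinge + 190 mm * (-cos(0.5-q), -sin(0.5-q)). Needs 4 N at the post at first, about 11 N at home. The yellow pawl clicks over a tooth at 0.30 rad but does not lock: let go, it springs open
- pawl (a joint): slide of the yellow sprung pawl on its dark block beside the hinge, in m: 0 at rest, pushed out by up to 0.004 while the arm's steel tooth passes (arm at about 0.18 to 0.42 rad), 0 again once it has clicked over
- tension_hinge (a point): point on the arm's upright hinge axis, 42 mm above the bench, at x +110, y -67 mm in the rack's frame; axes as the rack's
- push_post: origin at the centre of the red upright post (a turning sleeve) at the free end of the arm, 18 mm in diameter, its red part from 50 to 100 mm above the bench, origin 72 mm above the bench; moves with the arm. Push it on its rack -y side with closed fingers reaching down beside it, or pinch it. The arm itself is a blue bar, 18 mm wide, from 34 to 50 mm above the bench
- idler: steel idler block that carries a black rubber roller (20 mm in diameter, from 42 to 64 mm above the bench), halfway along the arm on the side toward the row, on its own short spring (20 mm stroke, about 2 N at first and 300 N/m); origin on the roller's axis, 50 mm above the bench. It meets a tight row at about 0.37 rad of the arm and presses with about 6 N at home
- screw_jar: jar with red lid, 48 mm in diameter, 60 mm high, among the loose blocks; leave it; origin under its centre
- screwdriver: screwdriver with orange handle, 170 mm long, lying to the left of the rack; leave it
- pot: open grey pot, 66 mm in diameter, 75 mm high, left of the rack; leave it; origin under its centre
- spool: white spool of steel wire, 48 mm in diameter, 38 mm high, far right; leave it; origin under its centre
- heatsink: finned aluminium heat sink, 50 x 50 x 27 mm, far right; leave it; origin under its centre
- circuit_board: green circuit board, 110 x 80 mm, about 15 mm high, left; leave it; origin under its centre

How it is judged (in metres and radians):
On the way, in this order (a step that is already met when the one before it is completed fails the run):
1. both loose blocks stand let go in the channel in one row with the first, the tensioner arm still open (x of block_a in the frame of slot_1 between -0.006 and 0.006 m and y of block_a in the frame of slot_1 between -0.01 and 0.01 m and z of block_a in the frame of slot_1 between -0.004 and 0.004 m and angle between block_a's own z axis and vertical below 0.1 rad and angle between the y axis of block_a and the y axis of slot_1, either way round below 0.25 rad and ((x of block_b in the frame of slot_2 between -0.006 and 0.006 m and y of block_b in the frame of slot_2 between -0.014 and 0.014 m and z of block_b in the frame of slot_2 between -0.004 and 0.004 m and angle between each of block_b, block_c's own z axis and vertical below 0.1 rad and angle between the y axis of block_b and the y axis of slot_2, either way round below 0.25 rad and x of block_c in the frame of slot_3 between -0.006 and 0.006 m and y of block_c in the frame of slot_3 between -0.02 and 0.02 m and z of block_c in the frame of slot_3 between -0.004 and 0.004 m and angle between the y axis of block_c and the y axis of slot_3, either way round below 0.25 rad) or (x of block_c in the frame of slot_2 between -0.006 and 0.006 m and y of block_c in the frame of slot_2 between -0.014 and 0.014 m and z of block_c in the frame of slot_2 between -0.004 and 0.004 m and angle between each of block_c, block_b's own z axis and vertical below 0.1 rad and angle between the y axis of block_c and the y axis of slot_2, either way round below 0.25 rad and x of block_b in the frame of slot_3 between -0.006 and 0.006 m and y of block_b in the frame of slot_3 between -0.02 and 0.02 m and z of block_b in the frame of slot_3 between -0.004 and 0.004 m and angle between the y axis of block_b and the y axis of slot_3, either way round below 0.25 rad)) and contact force between the fingers and block_a below 0.2 N and contact force between the fingers and block_b below 0.2 N and contact force between the fingers and block_c below 0.2 N and value of joint tensioner below 0.2 rad), for 0.2 s.
2. the tensioner arm has been pushed past its click, with the roller against the row (value of joint tensioner above 0.42 rad and (contact force between idler and block_b above 1 N or contact force between idler and block_c above 1 N)), for 0.2 s.
At the end, for the whole second after the job is handed in: The robot still pushes the tensioner (over 2 N), held within 0.06 rad of its stop; the roller presses the row with over 1 N; the three blocks stand upright in the channel in a closed row, each within 5 mm of its slot along and 6 mm across, squared within 0.12 rad, untouched by the fingers (value of joint tensioner above 0.44 rad and contact force between any of the fingers, the arm and push_post above 2 N and (contact force between idler and block_b above 1 N or contact force between idler and block_c above 1 N) and velocity of joint tensioner between -0.1 and 0.1 rad/s and x of block_a in the frame of slot_1 between -0.006 and 0.006 m and y of block_a in the frame of slot_1 between -0.005 and 0.005 m and z of block_a in the frame of slot_1 between -0.004 and 0.004 m and angle between block_a's own z axis and vertical below 0.1 rad and angle between the y axis of block_a and the y axis of slot_1, either way round below 0.12 rad and ((x of block_b in the frame of slot_2 between -0.006 and 0.006 m and y of block_b in the frame of slot_2 between -0.005 and 0.005 m and z of block_b in the frame of slot_2 between -0.004 and 0.004 m and angle between each of block_b, block_c's own z axis and vertical below 0.1 rad and angle between the y axis of block_b and the y axis of slot_2, either way round below 0.12 rad and x of block_c in the frame of slot_3 between -0.006 and 0.006 m and y of block_c in the frame of slot_3 between -0.005 and 0.005 m and z of block_c in the frame of slot_3 between -0.004 and 0.004 m and angle between the y axis of block_c and the y axis of slot_3, either way round below 0.12 rad) or (x of block_c in the frame of slot_2 between -0.006 and 0.006 m and y of block_c in the frame of slot_2 between -0.005 and 0.005 m and z of block_c in the frame of slot_2 between -0.004 and 0.004 m and angle between each of block_c, block_b's own z axis and vertical below 0.1 rad and angle between the y axis of block_c and the y axis of slot_2, either way round below 0.12 rad and x of block_b in the frame of slot_3 between -0.006 and 0.006 m and y of block_b in the frame of slot_3 between -0.005 and 0.005 m and z of block_b in the frame of slot_3 between -0.004 and 0.004 m and angle between the y axis of block_b and the y axis of slot_3, either way round below 0.12 rad)) and contact force between the fingers and block_a below 0.2 N and contact force between the fingers and block_b below 0.2 N and contact force between the fingers and block_c below 0.2 N); the arm keeps its last pose, push and grip.
It fails at once if a thing to be left alone (jar, screwdriver, pot, spool, heat sink, circuit board) is moved more than 30 mm or tipped over (distance of any of screw_jar, screwdriver, pot, spool, heatsink, circuit_board from where it was at the start of the episode above 0.03 m or angle between any of screw_jar, pot, spool, heatsink, circuit_board's own z axis and vertical above 0.5 rad).
It also fails if it takes over 64 s, if anything falls off the work surface, if the arm or the gripper's body presses on something with over 40 N, if the wrist force passes 120 N, or if a joint passes its speed limit or range.

## Robot

A 6-joint arm with a two-finger parallel gripper is mounted at the origin on the work surface. World frame = base frame: x ahead of the robot, y to its left, z up, the work surface at z = 0. Lengths are in m, angles in degrees, forces in N, time in s.
With the tool pointing down it reaches from about 0.25 to 0.725 m from the base axis. Payload 9.7 kg.
Tool frame: the origin (TCP) lies midway between the tips of the shut fingers; the grasp point (between the pads) lies 19 mm behind it; z points along the fingers, y is the line along which they close (so a half turn about z gives the same grasp; the last joint's range is limited). The gripper opens to 85 mm and grips with 20 to 120 N. Pads are 22 mm wide; open, the fingers measure 114 mm over their backs; the gripper's body (76 mm by 85 mm) begins 54 mm behind the grasp point. The pads swing forward as they close: fully open they stand 13 mm farther back than shut.
Start: joints at [-71.562, 4.979, 10.078, 95.1, 0, 90], TCP at [0.174, -0.522, 0.231] pointing down, gripper open.
Joint ranges: [-179.16, 179.16], [-48.56, 103.87], [-65.8, 70.77], [-126.05, 130.52], [-82.76, 87.17], [-180, 180]. Speed limits (degrees/s): [127.2, 127.2, 147.25, 180, 180, 180].

## Interface

Orientations are given as [roll, pitch, yaw] about the fixed x, y, z axes, in that order (R = Rz(yaw) Ry(pitch) Rx(roll)).
In Python, from workcell import bot gives the robot as it stands.
- The arm moves only by the shell command python3 -m crank 'ROWS' [FORCE]. ROWS is JSON, a list of rows, each an object with "gripper": the finger opening in mm, from 0 to 85.4; "travel": the shift along the tool's x, y, z in mm, a list of three; "twist": the turn, a rotation vector about the tool's x, y, z in rad, a list of three. In form: [{"gripper": gripper, "travel": [tx, ty, tz], "twist": [rx, ry, rz]}, ...]. A call has 1 to 12 rows; each row shifts and turns the commanded pose from where the row before left it, along the tool's axes as they then stand; what a row does not reach is not made up. A row lasts 1/8 s, in which the tool goes at most 62.5 mm and 10.7 degrees, less where a joint would pass 70% of its speed; a pose out of reach is approached as far as the arm can. A call is refused whole if a number of a shift passes 62.5 or a number of a turn 0.188, either way. A call with a gripper value outside its range is refused whole. The fingers move at their own pace and stop on an object; FORCE is the grip in N (left out, the last holds). Time passes only in rows, so rows that do not move let the fingers close. It gives the time, the measured TCP pose, the force, the opening and the grip force at its end, in the units of the state.
- bot.get_obs(): the state, without advancing time (a new reading comes with each control period).
- bot.camera(name): name is "scene" or "top" or "wrist"; returns the picture (480x640x3 uint8, red, green, blue); there is no depth.
- bot.calibration(name): a dict with "vfov" (degrees; the focal length in pixels is half the picture's height over the tangent of half this angle, whatever the lens; pixels are square), "cx", "cy" (the principal point, pixels), "camera_from_world" (4x4, takes a point from world to camera coordinates). Camera axes: x right, y down, z forward; pixel columns grow to the right and rows downward; lengths in m; the calibration is good to about 2 mm. A picture is of the moment at which its call begins: read the wrist's pose just before it. calibration takes no time and is no camera call; for the wrist camera it gives the pose at the moment of the call.
- bot.job_done(): hands the job in; it is judged then, once.
The state is a dict: "time": time; "q": joint angles; "qd": joint speeds; "joint_efforts": joint torques, N m; "ee_pos": TCP position; "tcp_rot": TCP orientation; "wrist_force": force on the tool from outside, world axes, zero at the start; "torque": the same for the moment, N m; "opening": finger opening in m; "grasp_force": force on a finger pad.
Only numpy, scipy, OpenCV 4.12 (cv2) and the standard library are available. Lean on these libraries where they do the work, as an engineer would, in place of code of your own. Each camera call takes 0.05 s, during which the arm holds its last target. There are 200 camera calls.

## Working session

There is one attempt and no reset: what is moved stays moved. The work goes in short steps, Python scripts to look and compute and a shell command to move; the robot and the scene stay as the last step left them, time stands still between calls to the robot, and variables do not carry over. Pictures are saved under pics/ and viewed, at most 11 in all, crops included, and the job is handed in when it is done.

```bash
mkdir -p pics; ls; python3 - <<'E'
from workcell import bot
import cv2
o=bot.get_obs(); print(o)
for n in ("top","scene"):
    im=bot.camera(n); cv2.imwrite(f"pics/{n}0.png",im[:,:,::-1]); print(n,bot.calibration(n))
E
```

```text
pics
{'time': 0.0, 'q': array([-7.15614991e+01,  5.01060159e+00,  1.00348225e+01,  9.50989805e+01,
       -4.19435015e-05,  8.99994094e+01]), 'qd': array([ 0.08804457, -0.04970567, -0.08242733,  0.02343036, -0.01626355,
        0.07121178]), 'joint_efforts': array([-4.04311795e-04, -5.20390284e+01,  4.64799392e+01,  1.63260510e-02,
       -1.04722099e-04,  2.57082070e-05]), 'ee_pos': array([ 0.17388674, -0.5215531 ,  0.23059115]), 'tcp_rot': array([-1.79925240e+02,  4.11729139e-05,  1.84390915e+01]), 'wrist_force': array([ 0.1791527 , -0.8409724 ,  0.42312732]), 'torque': array([ 0.0555443 ,  0.05490836, -0.00405044]), 'grasp_force': 0.0, 'opening': 0.0851590136863595}
top {'vfov': 56.34447105912684, 'cx': 323.33478487027077, 'cy': 246.9000884071684, 'camera_from_world': array([[ 0.00564702, -0.9998843 ,  0.01412411,  0.0455041 ],
       [-0.99352683, -0.00721253, -0.11336854,  0.56672322],
       [ 0.11345729, -0.01339249, -0.99345261,  1.00517339],
       [ 0.        ,  0.        ,  0.        ,  1.        ]])}
scene {'vfov': 51.69547653989772, 'cx': 326.2586588901634, 'cy': 245.4904006485967, 'camera_from_world': array([[-0.09681729,  0.99525045,  0.01014641, -0.00363468],
       [ 0.5320862 ,  0.06037088, -0.84453516, -0.24278739],
       [-0.84113655, -0.07636684, -0.53540397,  1.84300908],
       [ 0.        ,  0.        ,  0.        ,  1.        ]])}
```

View pics/top0.png

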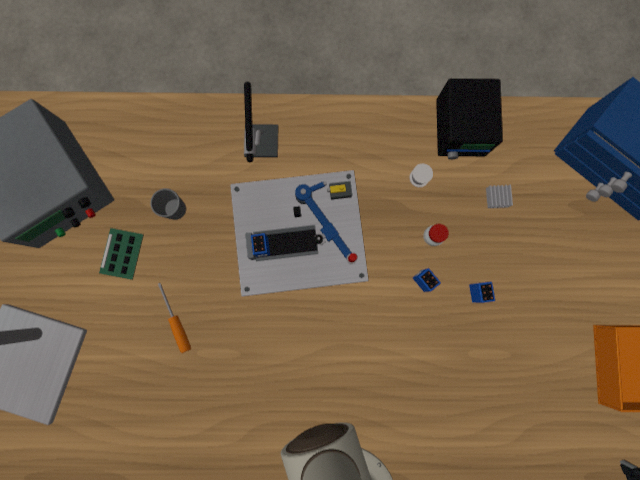

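View pics/scene0.png

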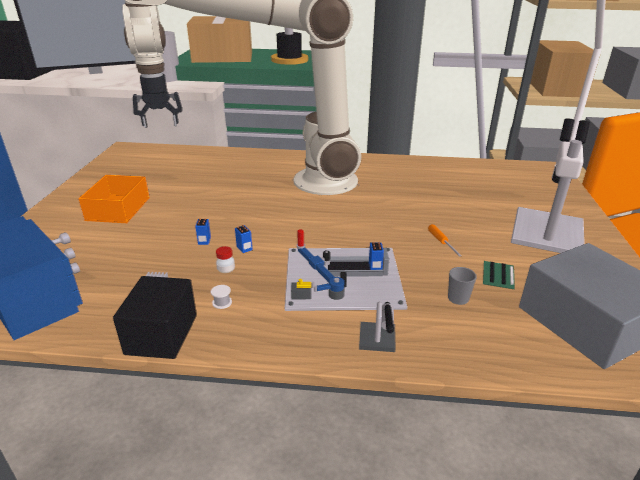

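The top view shows the rack's plate at x 232-367, y 172-295, with block_a at about (259,243), the red post at (352,258) and the hinge at (303,192). The loose blocks are at (428,280) and (484,292), with the jar at (437,233). The scene view agrees.

```bash
cat > h.py <<'E'
import numpy as np, cv2
from workcell import bot
from scipy.spatial.transform import Rotation as R
def cast(cal,uv,z):
    "pixels -> world points on plane height z"
    uv=np.atleast_2d(uv).astype(float); f=240/np.tan(np.radians(cal["vfov"]/2))
    d=np.c_[(uv[:,0]-cal["cx"])/f,(uv[:,1]-cal["cy"])/f,np.ones(len(uv))]
    T=np.array(cal["camera_from_world"]); c=-T[:3,:3].T@T[:3,3]; d=d@T[:3,:3]
    return c+d*((z-c[2])/d[:,2])[:,None]
def proj(cal,p):
    f=240/np.tan(np.radians(cal["vfov"]/2)); T=np.array(cal["camera_from_world"])
    q=np.atleast_2d(p)@T[:3,:3].T+T[:3,3]; return q[:,:2]/q[:,2:]*f+[cal["cx"],cal["cy"]]
def blobs(m,amin=20):
    cs,_=cv2.findContours(m.astype(np.uint8),cv2.RETR_EXTERNAL,cv2.CHAIN_APPROX_NONE)
    return sorted([c for c in cs if cv2.contourArea(c)>amin],key=cv2.contourArea,reverse=True)
def toolgo(p,rpy=None):
    "shift in tool axes (mm) and rotvec (tool axes, rad) from the measured pose"
    o=bot.get_obs(); r=R.from_euler("xyz",o["tcp_rot"],degrees=True)
    t=r.inv().apply(np.array(p)-o["ee_pos"])*1e3
    w=None if rpy is None else (r.inv()*R.from_euler("xyz",rpy,degrees=True)).as_rotvec()
    return t.round(1),None if w is None else w.round(3)
E
python3 - <<'E'
from h import *
im=cv2.imread("pics/top0.png"); hsv=cv2.cvtColor(im,cv2.COLOR_BGR2HSV); cal=bot.calibration("top")
H,S,V=cv2.split(hsv)
roi=np.zeros(H.shape,bool); roi[160:310,225:520]=1
plate=roi&(S<40)&(V>110); plate[:,372:]=0
for c in blobs(plate,2000)[:1]:
    b=cv2.boxPoints(cv2.minAreaRect(cv2.convexHull(c))); print("plate",b.round(1).tolist(),cast(cal,b,.01).round(4).tolist(),cv2.minAreaRect(c))
blue=roi&(H>100)&(H<130)&(S>120)
for c in blobs(blue): 
    r=cv2.minAreaRect(c); print("blue",r,cast(cal,r[0],.05).round(3))
red=roi&((H<8)|(H>172))&(S>150)
for c in blobs(red): r=cv2.minAreaRect(c); print("red",r[0],cast(cal,r[0],.1).round(3),cast(cal,r[0],.06).round(3))
print(cast(cal,[[428,279],[483,292]],.064))
cv2.imwrite("pics/crop.png",np.hstack([cv2.resize(im[170:300,228:372],None,fx=3,fy=3,interpolation=2),cv2.resize(im[200:330,405:510],None,fx=3,fy=3,interpolation=2)]))
E
```

```text
plate [[228.5, 183.89999389648438], [355.20001220703125, 169.5], [368.0, 281.3999938964844], [241.1999969482422, 295.79998779296875]] [[0.7192, 0.2769, 0.01], [0.7576, -0.0271, 0.01], [0.4883, -0.0563, 0.01], [0.453, 0.2395, 0.01]] ((298.21722412109375, 232.61166381835938), (112.6386947631836, 127.56534576416016), 83.51692199707031)
blue ((321.8564453125, 221.16232299804688), (82.67376708984375, 29.154544830322266), 68.05130004882812) [[0.624 0.053 0.05 ]]
blue ((481.7499694824219, 292.2499694824219), (19.09188461303711, 22.627418518066406), 81.8698959350586) [[ 0.464 -0.309  0.05 ]]
blue ((426.2747497558594, 280.00244140625), (21.45972442626953, 18.152814865112305), 50.710594177246094) [[ 0.491 -0.184  0.05 ]]
blue ((260.13848876953125, 244.6077423095703), (22.822389602661133, 17.240825653076172), 82.87498474121094) [[0.569 0.193 0.05 ]]
red (438.5, 232.5) [[ 0.592 -0.201  0.1  ]] [[ 0.598 -0.211  0.06 ]]
red (352.0, 257.0) [[ 0.537 -0.012  0.1  ]] [[ 0.541 -0.015  0.06 ]]
[[ 0.4923576  -0.18438049  0.064     ]
 [ 0.46420643 -0.30672514  0.064     ]]
```

View pics/crop.png

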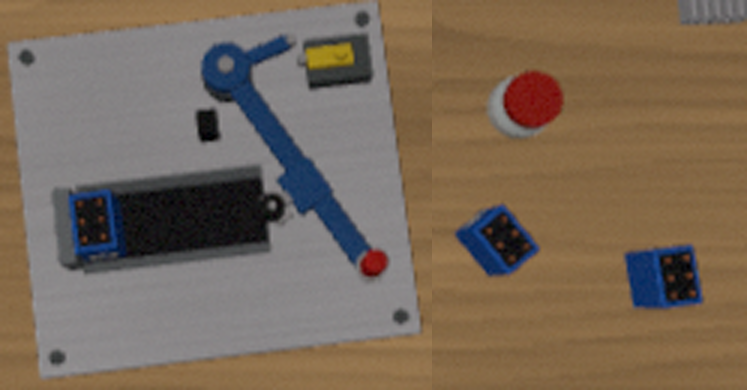

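The crop confirms it. The rack is yawed about +7°, with its +x up the picture. The right block's long side runs nearly along world x and the left block is turned about 35–55°. I'll move above the loose blocks to refine this with the wrist camera.

```bash
python3 -m crank '[{"gripper":85,"travel":[48,-20,-10],"twist":[0,0,0]},{"gripper":85,"travel":[48,-20,-10],"twist":[0,0,0]},{"gripper":85,"travel":[48,-20,-10],"twist":[0,0,0]},{"gripper":85,"travel":[48,-20,-10],"twist":[0,0,0]},{"gripper":85,"travel":[48,-20,-10],"twist":[0,0,0]},{"gripper":85,"travel":[48,-20,-10],"twist":[0,0,0]},{"gripper":85,"travel":[48,-20,-10],"twist":[0,0,0]},{"gripper":85,"travel":[0,0,0],"twist":[0,0,-0.18]},{"gripper":85,"travel":[0,0,0],"twist":[0,0,-0.18]},{"gripper":85,"travel":[0,0,0],"twist":[0,0,-0.18]},{"gripper":85,"travel":[0,0,0],"twist":[0,0,-0.18]},{"gripper":85,"travel":[0,0,0],"twist":[0,0,-0.18]}]'
python3 -m crank '[{"gripper":85,"travel":[0,0,0],"twist":[0,0,-0.18]},{"gripper":85,"travel":[0,0,0],"twist":[0,0,-0.18]},{"gripper":85,"travel":[0,0,0],"twist":[0,0,-0.14]},{"gripper":85,"travel":[0,0,0],"twist":[0,0,0]},{"gripper":85,"travel":[0,0,0],"twist":[0,0,0]}]'
python3 - <<'E'
from h import *
cal=bot.calibration("wrist"); im=bot.camera("wrist"); cv2.imwrite("pics/w1.png",im[:,:,::-1])
o=bot.get_obs(); print(o["ee_pos"],o["tcp_rot"],o["q"],cal)
E
```

```text
time: 1.6
ee_pos: [0.4484, -0.2826, 0.3009]
tcp_rot: [-180.0, -0.0, 70.3]
wrist_force: [-0.3, 0.8, -0.5]
opening: 0.085
grasp_force: 0.0
time: 2.22
ee_pos: [0.4484, -0.2827, 0.3011]
tcp_rot: [-180.0, -0.0, 98.5]
wrist_force: [-0.2, 0.2, 0.0]
opening: 0.0853
grasp_force: 0.0
[ 0.44841422 -0.28267265  0.30115097] [-1.79989879e+02 -1.01395054e-02  9.85048466e+01] [-3.22272106e+01  4.46739438e+00  1.74383589e+01  1.02985250e+02
  1.07947090e-03  4.92679417e+01] {'vfov': 60.56279614580857, 'cx': 316.94683709674825, 'cy': 237.22045141768984, 'camera_from_world': array([[ 9.89102313e-01,  1.47228241e-01, -6.77618511e-04,
        -4.01580417e-01],
       [ 1.40073285e-01, -9.39596797e-01,  3.12309676e-01,
        -3.90338907e-01],
       [ 4.53441159e-02, -3.09001139e-01, -9.49980109e-01,
         3.38676447e-01],
       [ 0.00000000e+00,  0.00000000e+00,  0.00000000e+00,
         1.00000000e+00]])}
```

View pics/w1.png

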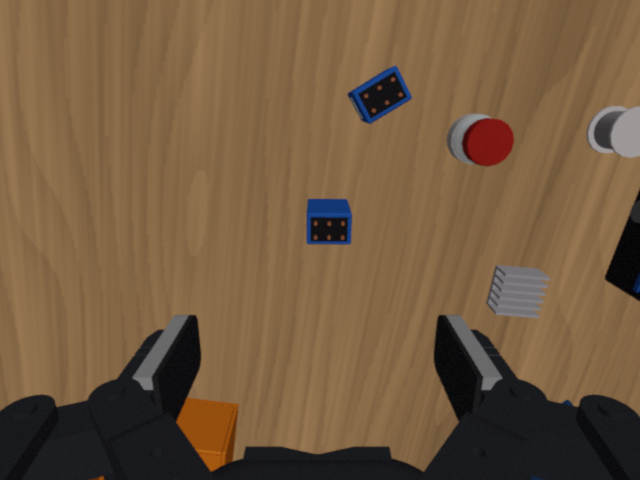

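The wrist view shows block at (329,230), nearly squared with the tool, the other at (381,95) turned about 30°, and the jar at (487,142). I'll measure the black top faces and the rack in the top view.

```bash
cat >> h.py <<'E'
def tops(im,cal,z,box,up=6):
    "black tops framed in blue: centre, long-side angle, sizes (box=u0,v0,u1,v1)"
    u0,v0,u1,v1=box; c=cv2.resize(im[v0:v1,u0:u1],None,fx=up,fy=up,interpolation=cv2.INTER_CUBIC)
    H,S,V=cv2.split(cv2.cvtColor(c,cv2.COLOR_BGR2HSV))
    m=((V<60)|((H<25)&(V<190)&(S>60)&(V>60))).astype(np.uint8)
    blue=(H>100)&(H<130)&(S>130)&(V>60)
    m=((V<60)&~blue).astype(np.uint8); out=[]
    for b in blobs(m,200*up*up/36)[:1]:
        p=cv2.convexHull(b)[:,0]; w=cast(cal,(p+.5)/up-.5+[u0,v0],z)
        (cx,cy),(a,b_),th=cv2.minAreaRect((w[:,:2]*1e4).astype(np.float32))
        if a<b_: th+=90
        out.append((np.round([cx/1e4,cy/1e4],4),round((th+90)%180-90,1),round(max(a,b_)/10,1),round(min(a,b_)/10,1)))
    return out
E
python3 - <<'E'
from h import *
cal=bot.calibration("wrist"); im=cv2.imread("pics/w1.png")
print("right",tops(im,cal,.064,(300,190,360,255)))
print("left",tops(im,cal,.064,(340,60,420,130)))
im=cv2.imread("pics/top0.png"); cal=bot.calibration("top")
print("top cam: right",tops(im,cal,.064,(465,275,500,310)),"left",tops(im,cal,.064,(410,262,445,296)),"a",tops(im,cal,.082,(248,228,269,258)))
# plate screws (dark spots near corners), height .01
g=cv2.cvtColor(im,cv2.COLOR_BGR2GRAY); P=[]
for (u,v),r in {(237,189):(-1),(348,176):0,(361,275):0,(247,289):0}.items():
    w=255.-g[v-6:v+7,u-6:u+7]; w=np.clip(w-np.percentile(w,75),0,None); yy,xx=np.mgrid[v-6:v+7,u-6:u+7]
    P.append([(w*xx).sum()/w.sum(),(w*yy).sum()/w.sum()])
W=cast(cal,P,.012); print(np.round(P,1).tolist(),W.round(4).tolist(),W.mean(0))
a=W[0]-W[1];b=W[3]-W[2];print(np.degrees(np.arctan2(-a[0],a[1])),np.degrees(np.arctan2(-b[0],b[1])))
th=np.arctan2(-(a+b)[0],(a+b)[1]);Rk=np.array([[np.cos(th),-np.sin(th)],[np.sin(th),np.cos(th)]])
o=W.mean(0)[:2]-Rk@[.025,-.045]
print("rack",o,np.degrees(th)); 
for n,p in dict(s1=(0,.044),s2=(0,.012),s3=(0,-.020),hinge=(.11,-.067),post=(-.0567,-.158)).items(): print(n,(o+Rk@p).round(4))
E
```

```text
right [(array([ 0.4647, -0.3165]), 8.2, 34.9, 23.4)]
left [(array([ 0.4916, -0.1887]), 39.1, 35.3, 23.3)]
top cam: right [(array([ 0.4647, -0.315 ]), 8.2, 34.5, 23.4)] left [(array([ 0.4917, -0.1874]), 38.0, 34.9, 23.0)] a [(array([0.5677, 0.1928]), 8.2, 34.4, 23.2)]
[[236.2, 188.5], [347.7, 178.0], [361.7, 274.9], [246.8, 289.3]] [[0.7075, 0.2578, 0.012], [0.7358, -0.0087, 0.012], [0.5033, -0.0416, 0.012], [0.4681, 0.2266, 0.012]] [0.60369137 0.10852869 0.012     ]
6.071287099655854 7.488814857969511
rack [0.57355126 0.15026086] 6.78323735985713
s1 [0.5684 0.194 ]
s2 [0.5721 0.1622]
s3 [0.5759 0.1304]
hinge [0.6907 0.0967]
post [ 0.5359 -0.0133]
```

```bash
python3 -m crank '[{"gripper":85,"travel":[-18,5.6,40],"twist":[0,0,0.005]},{"gripper":85,"travel":[-17.3,5.6,40],"twist":[0,0,0]},{"gripper":85,"travel":[0,0,45],"twist":[0,0,0]},{"gripper":85,"travel":[0,0,45],"twist":[0,0,0]},{"gripper":85,"travel":[0,0,45],"twist":[0,0,0]},{"gripper":85,"travel":[0,0,35],"twist":[0,0,0]},{"gripper":85,"travel":[0,0,21],"twist":[0,0,0]},{"gripper":85,"travel":[0,0,0],"twist":[0,0,0]}]' 30
python3 -m crank '[{"gripper":30,"travel":[0,0,0],"twist":[0,0,0]},{"gripper":30,"travel":[0,0,0],"twist":[0,0,0]},{"gripper":30,"travel":[0,0,0],"twist":[0,0,0]},{"gripper":30,"travel":[0,0,0],"twist":[0,0,0]},{"gripper":30,"travel":[0,0,0],"twist":[0,0,0]},{"gripper":30,"travel":[0,0,0],"twist":[0,0,0]}]' 30
python3 -c "
from h import *
cv2.imwrite('pics/w2.png',bot.camera('wrist')[:,:,::-1]); cv2.imwrite('pics/t2.png',bot.camera('top')[:,:,::-1])"
```

```text
time: 3.28
ee_pos: [0.4637, -0.3152, 0.0286]
tcp_rot: [-179.9, -0.1, 98.3]
wrist_force: [-0.2, -0.6, 0.6]
opening: 0.085
grasp_force: 0.0
time: 4.03
ee_pos: [0.4654, -0.3164, 0.0316]
tcp_rot: [179.9, 0.1, 98.4]
wrist_force: [-0.4, 0.2, 6.2]
opening: 0.0441
grasp_force: 32.0
```

View pics/w2.png

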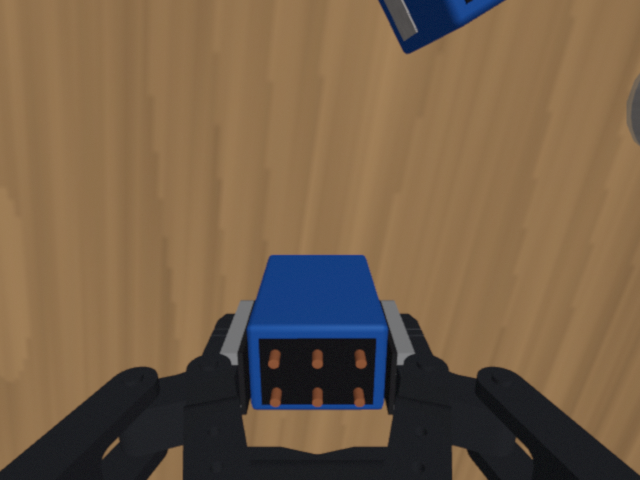

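The block is held squarely: it sits centred between the pads, its top face at (317,372). Now lift it and carry it over slot_2.

```bash
python3 -m crank '[{"gripper":30,"travel":[0,0,-30],"twist":[0,0,0]},{"gripper":30,"travel":[0,0,-58],"twist":[0,0,0]},{"gripper":30,"travel":[0,0,-58],"twist":[0,0,0]},{"gripper":30,"travel":[0,0,-24],"twist":[0,0,0]},{"gripper":30,"travel":[25,10,0],"twist":[0,0,0]},{"gripper":30,"travel":[48,18,0],"twist":[0,0,0]},{"gripper":30,"travel":[48,18,0],"twist":[0,0,0]},{"gripper":30,"travel":[48,18,0],"twist":[0,0,0]},{"gripper":30,"travel":[48,18,0],"twist":[0,0,0]},{"gripper":30,"travel":[48,18,0],"twist":[0,0,0]},{"gripper":30,"travel":[48,18,0],"twist":[0,0,0]},{"gripper":30,"travel":[48,18,0],"twist":[0,0,0]}]'
python3 -m crank '[{"gripper":30,"travel":[48,18,0],"twist":[0,0,0]},{"gripper":30,"travel":[43,20,0],"twist":[0,0,0]},{"gripper":30,"travel":[0,0,0],"twist":[0,0,0.028]},{"gripper":30,"travel":[0,0,0],"twist":[0,0,0]},{"gripper":30,"travel":[0,0,0],"twist":[0,0,0]}]'
python3 - <<'E'
from h import *
print(toolgo([.5727,.1572,.08],[180,0,96.8]))
cal=bot.calibration("wrist"); im=bot.camera("wrist"); cv2.imwrite("pics/w3.png",im[:,:,::-1])
T=dict(s1=(.5684,.194,.082),s2=(.5721,.1622,.018),s3=(.5759,.1304,.018),post=(.5359,-.0133,.1))
for k,p in T.items(): print(k,proj(cal,p).round())
E
```

```text
time: 5.62
ee_pos: [0.5468, 0.0627, 0.2003]
tcp_rot: [180.0, 0.0, 98.4]
wrist_force: [-0.3, -1.2, -2.3]
opening: 0.0436
grasp_force: 31.4
time: 6.25
ee_pos: [0.571, 0.1556, 0.2005]
tcp_rot: [180.0, 0.0, 96.7]
wrist_force: [-0.2, -0.3, -0.6]
opening: 0.0436
grasp_force: 31.5
(array([  1.4,   1.9, 120.5]), array([ 0.   ,  0.   , -0.001]))
s1 [[320. 172.]]
s2 [[319. 199.]]
s3 [[319. 236.]]
post [[244. 446.]]
```

View pics/w3.png

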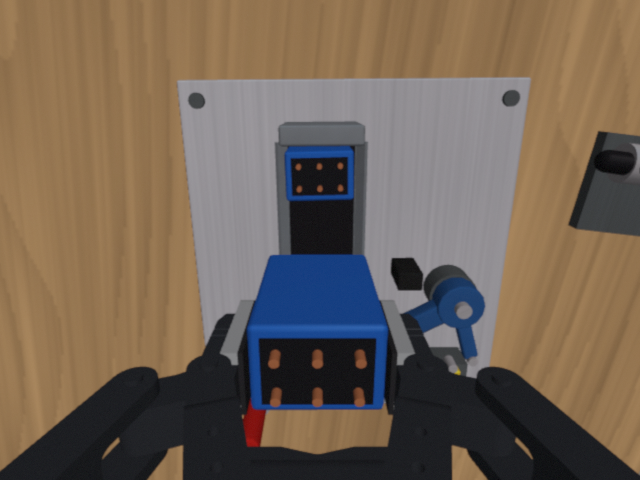

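Block_a is at (320,173) in front of the end stop, and the black channel floor spans columns ~290–353. I'll measure the channel's centreline precisely in this view.

```bash
python3 - <<'E'
from h import *
cal=bot.calibration("wrist"); im=cv2.imread("pics/w3.png"); g=cv2.cvtColor(im,cv2.COLOR_BGR2GRAY).astype(int)
ex=np.array([np.cos(np.radians(6.8)),np.sin(np.radians(6.8))]);o=np.array([.57355,.15026])
for v in (208,218,228,238,248):
    r=g[v,265:380]; d=np.diff(r); idx=[i+265.5 for i in range(len(d)) if abs(d[i])>12]
    xf=[(u,[round(float((cast(cal,[u,v],z)[0,:2]-o)@ex*1e3),1) for z in(.018,.031)]) for u in idx]; print(v,xf)
print(tops(im,cal,.082,(280,140,360,205)))
print((tops(im,cal,.082,(280,140,360,205))[0][0]-o)@np.c_[ex,[-ex[1],ex[0]]]*1e3)
r=g[100:160,320]; print([(v+100,x) for v,x in enumerate(r)][::3]); print([(v,((cast(cal,[320,v],.062)[0,:2]-o)@[-ex[1],ex[0]]*1e3).round(1)) for v in (124,143,146,149)])
E
```

```text
208 [(276.5, [-34.9, -33.6]), (277.5, [-34.1, -32.8]), (288.5, [-25.1, -24.2]), (289.5, [-24.3, -23.4]), (352.5, [26.9, 25.7]), (353.5, [27.7, 26.5]), (364.5, [36.6, 35.1]), (365.5, [37.5, 35.9])]
218 [(276.5, [-35.2, -33.8]), (277.5, [-34.3, -33.0]), (288.5, [-25.3, -24.4]), (289.5, [-24.5, -23.6]), (290.5, [-23.7, -22.8]), (351.5, [26.3, 25.2]), (352.5, [27.1, 25.9]), (364.5, [36.9, 35.4]), (365.5, [37.8, 36.2])]
228 [(276.5, [-35.4, -34.1]), (277.5, [-34.6, -33.3]), (278.5, [-33.8, -32.5]), (288.5, [-25.5, -24.6]), (289.5, [-24.7, -23.8]), (290.5, [-23.9, -23.0]), (352.5, [27.3, 26.2]), (364.5, [37.2, 35.7]), (365.5, [38.1, 36.5])]
238 [(277.5, [-34.9, -33.6]), (278.5, [-34.1, -32.8]), (289.5, [-24.9, -24.0]), (290.5, [-24.1, -23.2]), (352.5, [27.5, 26.4]), (364.5, [37.5, 35.9]), (365.5, [38.4, 36.7])]
248 [(277.5, [-35.2, -33.8]), (278.5, [-34.3, -33.0]), (289.5, [-25.1, -24.2]), (290.5, [-24.3, -23.4]), (351.5, [26.9, 25.8]), (352.5, [27.8, 26.6]), (363.5, [37.0, 35.4]), (364.5, [37.8, 36.2])]
[(array([0.5681, 0.1911]), 8.1, 35.2, 23.4)]
[-0.57604395 41.19801298]
[(100, np.int64(146)), (103, np.int64(146)), (106, np.int64(146)), (109, np.int64(147)), (112, np.int64(146)), (115, np.int64(147)), (118, np.int64(145)), (121, np.int64(122)), (124, np.int64(93)), (127, np.int64(105)), (130, np.int64(102)), (133, np.int64(99)), (136, np.int64(100)), (139, np.int64(99)), (142, np.int64(98)), (145, np.int64(66)), (148, np.int64(58)), (151, np.int64(68)), (154, np.int64(70)), (157, np.int64(53))]
[(124, np.float64(72.3)), (143, np.float64(60.1)), (146, np.float64(58.1)), (149, np.float64(56.1))]
```

```bash
python3 -m crank '[{"gripper":30,"travel":[0,3.1,20],"twist":[0,0,0]},{"gripper":30,"travel":[0,0,35],"twist":[0,0,0]},{"gripper":30,"travel":[0,0,35],"twist":[0,0,0]},{"gripper":30,"travel":[0,0,25],"twist":[0,0,0]},{"gripper":30,"travel":[0,0,18],"twist":[0,0,0]},{"gripper":30,"travel":[0,0,12],"twist":[0,0,0]},{"gripper":30,"travel":[0,0,3],"twist":[0,0,0]},{"gripper":30,"travel":[0,0,1],"twist":[0,0,0]},{"gripper":30,"travel":[0,0,0],"twist":[0,0,0]}]'
```

```text
time: 7.42
ee_pos: [0.5746, 0.1571, 0.0521]
tcp_rot: [179.9, -0.0, 96.8]
wrist_force: [-0.5, -0.1, -1.3]
opening: 0.0437
grasp_force: 31.6
```

```bash
python3 -m crank '[{"gripper":30,"travel":[-1,0,1.5],"twist":[0,0,0]},{"gripper":30,"travel":[0,0,1],"twist":[0,0,0]},{"gripper":30,"travel":[0,0,0],"twist":[0,0,0]},{"gripper":30,"travel":[0,0,0],"twist":[0,0,0]}]'
```

```text
time: 7.92
ee_pos: [0.5745, 0.156, 0.0496]
tcp_rot: [179.9, -0.0, 96.8]
wrist_force: [-3.0, -1.0, 5.9]
opening: 0.0436
grasp_force: 32.3
```

```bash
python3 -m crank '[{"gripper":64,"travel":[0,0,0],"twist":[0,0,0]},{"gripper":64,"travel":[0,0,0],"twist":[0,0,0]},{"gripper":64,"travel":[0,0,0],"twist":[0,0,0]},{"gripper":64,"travel":[0,0,-15],"twist":[0,0,0]},{"gripper":64,"travel":[0,0,-35],"twist":[0,0,0]},{"gripper":64,"travel":[0,0,-50],"twist":[0,0,0]},{"gripper":64,"travel":[0,0,-50],"twist":[0,0,0]},{"gripper":70,"travel":[-32,-11,0],"twist":[0,0,0]},{"gripper":80,"travel":[-50,-19,0],"twist":[0,0,0]},{"gripper":85,"travel":[-50,-19,0],"twist":[0,0,0]},{"gripper":85,"travel":[-50,-19,0],"twist":[0,0,0]},{"gripper":85,"travel":[-50,-19,0],"twist":[0,0,0]}]'
python3 -m crank '[{"gripper":85,"travel":[-50,-19,0],"twist":[0,0,0]},{"gripper":85,"travel":[-50,-17,0],"twist":[0,0,0]},{"gripper":85,"travel":[0,0,0],"twist":[0,0,-0.186]},{"gripper":85,"travel":[0,0,0],"twist":[0,0,-0.186]},{"gripper":85,"travel":[0,0,0],"twist":[0,0,-0.185]},{"gripper":85,"travel":[0,0,0],"twist":[0,0,0]},{"gripper":85,"travel":[0,0,0],"twist":[0,0,0]}]'
python3 - <<'E'
from h import *
print(toolgo([.4917,-.1882,.031],[180,0,128.7]))
im=bot.camera("top"); cv2.imwrite("pics/t4.png",im[:,:,::-1]); im=im[:,:,::-1].copy(); cal=bot.calibration("top")
ex=np.array([np.cos(np.radians(6.8)),np.sin(np.radians(6.8))]);o=np.array([.57355,.15026])
for b in ((248,228,269,258),(269,228,287,256)):
    r=tops(im,cal,.082,b); print(r,[((q[0]-o)@np.c_[ex,[-ex[1],ex[0]]]*1e3).round(1) for q in r])
E
```

```text
time: 9.43
ee_pos: [0.5147, -0.0862, 0.2001]
tcp_rot: [179.9, 0.0, 96.8]
wrist_force: [0.9, -0.2, 0.2]
opening: 0.0852
grasp_force: 0.0
time: 10.3
ee_pos: [0.4913, -0.1882, 0.1994]
tcp_rot: [180.0, 0.0, 128.4]
wrist_force: [0.9, -0.7, -0.7]
opening: 0.0849
grasp_force: 0.0
(array([-1.000e-01,  2.000e-01,  1.684e+02]), array([ 0.   ,  0.001, -0.004]))
[(array([0.5677, 0.1928]), 8.1, 34.6, 23.2)] [array([-0.8, 42.9])]
[(array([0.574 , 0.1578]), 7.3, 34.4, 23.6)] [array([1.3, 7.4])]
```

```bash
python3 -m crank '[{"gripper":85,"travel":[0,0,20],"twist":[0,0,-0.004]},{"gripper":85,"travel":[0,0,45],"twist":[0,0,0]},{"gripper":85,"travel":[0,0,45],"twist":[0,0,0]},{"gripper":85,"travel":[0,0,35],"twist":[0,0,0]},{"gripper":85,"travel":[0,0,23],"twist":[0,0,0]},{"gripper":85,"travel":[0,0,0],"twist":[0,0,0]},{"gripper":30,"travel":[0,0,0],"twist":[0,0,0]},{"gripper":30,"travel":[0,0,0],"twist":[0,0,0]},{"gripper":30,"travel":[0,0,0],"twist":[0,0,0]},{"gripper":30,"travel":[0,0,0],"twist":[0,0,0]},{"gripper":30,"travel":[0,0,0],"twist":[0,0,0]},{"gripper":30,"travel":[0,0,0],"twist":[0,0,0]}]' 30
python3 - <<'E'
from h import *
im=bot.camera("wrist"); cv2.imwrite("pics/w5.png",im[:,:,::-1]); im=im[:,:,::-1].copy(); cal=bot.calibration("wrist"); o=bot.get_obs()
r=tops(im,cal,.064,(230,320,410,412)); print(r,o["ee_pos"],o["tcp_rot"])
im=cv2.imread("pics/w2.png");  # same blob in first grasp, in pixels
E
```

```text
time: 11.85
ee_pos: [0.492, -0.1885, 0.0321]
tcp_rot: [179.9, 0.1, 128.9]
wrist_force: [-0.7, 1.0, 5.7]
opening: 0.0435
grasp_force: 31.8
[(array([ 0.4922, -0.1887]), 38.8, 35.8, 24.2)] [ 0.49199076 -0.18852312  0.03213968] [1.79938012e+02 1.08780594e-01 1.28892792e+02]
```

```bash
python3 -m crank '[{"gripper":30,"travel":[0,0,-30],"twist":[0,0,0]},{"gripper":30,"travel":[0,0,-58],"twist":[0,0,0]},{"gripper":30,"travel":[0,0,-58],"twist":[0,0,0]},{"gripper":30,"travel":[0,0,-22],"twist":[0,0,0.186]},{"gripper":30,"travel":[0,0,0],"twist":[0,0,0.186]},{"gripper":30,"travel":[0,0,0],"twist":[0,0,0.186]},{"gripper":30,"travel":[27,12,0],"twist":[0,0,0]},{"gripper":30,"travel":[48,20,0],"twist":[0,0,0]},{"gripper":30,"travel":[48,20,0],"twist":[0,0,0]},{"gripper":30,"travel":[48,20,0],"twist":[0,0,0]},{"gripper":30,"travel":[48,20,0],"twist":[0,0,0]},{"gripper":30,"travel":[48,20,0],"twist":[0,0,0]}]'
python3 -m crank '[{"gripper":30,"travel":[30,10,0],"twist":[0,0,0]},{"gripper":30,"travel":[0,0,0],"twist":[0,0,0]},{"gripper":30,"travel":[0,0,0],"twist":[0,0,0]},{"gripper":30,"travel":[0,0,0],"twist":[0,0,0]}]'
python3 - <<'E'
from h import *
print(bot.get_obs()["ee_pos"],toolgo([.5782,.1212,.0501],[180,0,96.8]))
im=bot.camera("wrist"); cv2.imwrite("pics/w6.png",im[:,:,::-1]); im=im[:,:,::-1].copy(); cal=bot.calibration("wrist")
ex=np.array([np.cos(np.radians(6.8)),np.sin(np.radians(6.8))]);o=np.array([.57355,.15026])
for p in ((.5685,.191),(.5745,.156)):
    u,v=proj(cal,[*p,.082])[0].astype(int); r=tops(im,cal,.082,(u-45,v-28,u+45,v+28))
    print(u,v,r,[((q[0]-o)@np.c_[ex,[-ex[1],ex[0]]]*1e3).round(1) for q in r])
E
```

```text
time: 13.4
ee_pos: [0.5704, 0.0921, 0.1989]
tcp_rot: [180.0, 0.0, 96.9]
wrist_force: [0.9, -0.9, -2.0]
opening: 0.0439
grasp_force: 31.4
time: 13.9
ee_pos: [0.5764, 0.1203, 0.199]
tcp_rot: [180.0, 0.0, 96.9]
wrist_force: [0.9, 0.8, -1.7]
opening: 0.0434
grasp_force: 31.4
[0.57644971 0.12029747 0.19901015] (array([  0.7,   1.8, 148.9]), array([0.   , 0.   , 0.001]))
318 118 [(array([0.5681, 0.1911]), 8.1, 35.0, 23.3)] [array([-0.6, 41.2])]
320 176 [(array([0.5745, 0.1559]), 6.8, 35.2, 23.3)] [array([1.6, 5.5])]
```

View pics/w6.png

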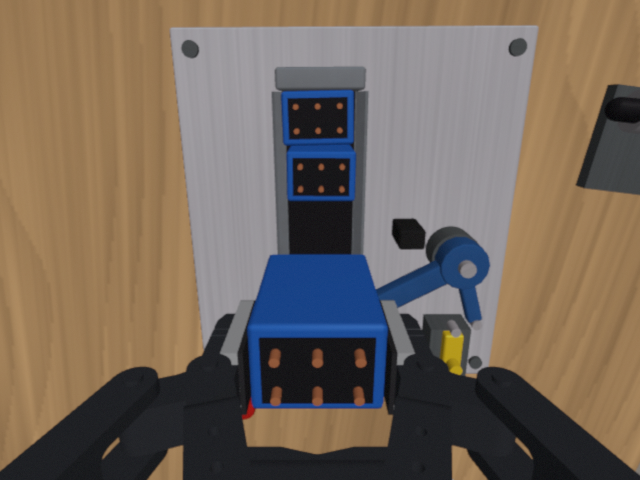

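The view shows block_a at (318,117) and the placed block standing next to it at (320,175), both square in the channel. The next slot is clear, so I'll lower the third block.

```bash
python3 -m crank '[{"gripper":30,"travel":[0,1.8,20],"twist":[0,0,0]},{"gripper":30,"travel":[0,0,35],"twist":[0,0,0]},{"gripper":30,"travel":[0,0,35],"twist":[0,0,0]},{"gripper":30,"travel":[0,0,25],"twist":[0,0,0]},{"gripper":30,"travel":[0,0,18],"twist":[0,0,0]},{"gripper":30,"travel":[0,0,10],"twist":[0,0,0]},{"gripper":30,"travel":[-0.5,0,3],"twist":[0,0,0]},{"gripper":30,"travel":[0,0,1],"twist":[0,0,0]},{"gripper":30,"travel":[0,0,0],"twist":[0,0,0]},{"gripper":30,"travel":[0,0,0],"twist":[0,0,0]}]'
```

```text
time: 15.2
ee_pos: [0.5786, 0.1211, 0.0523]
tcp_rot: [180.0, -0.0, 96.9]
wrist_force: [-0.0, -0.3, -2.0]
opening: 0.0435
grasp_force: 31.4
```

```bash
python3 -m crank '[{"gripper":30,"travel":[0,0,1.3],"twist":[0,0,0]},{"gripper":30,"travel":[0,0,1],"twist":[0,0,0]},{"gripper":30,"travel":[0,0,0],"twist":[0,0,0]},{"gripper":64,"travel":[0,0,0],"twist":[0,0,0]},{"gripper":64,"travel":[0,0,0],"twist":[0,0,0]},{"gripper":64,"travel":[0,0,0],"twist":[0,0,0]},{"gripper":64,"travel":[0,0,-15],"twist":[0,0,0]},{"gripper":64,"travel":[0,0,-35],"twist":[0,0,0]},{"gripper":64,"travel":[0,0,-50],"twist":[0,0,0]},{"gripper":64,"travel":[0,0,-50],"twist":[0,0,0]},{"gripper":64,"travel":[0,0,0],"twist":[0,0,0]},{"gripper":30,"travel":[0,0,0],"twist":[0,0,0]}]'
python3 - <<'E'
from h import *
print(bot.get_obs()["ee_pos"],toolgo([.541,-.048,.2],[180,0,96.8]))
im=bot.camera("wrist"); cv2.imwrite("pics/w7.png",im[:,:,::-1]); im=im[:,:,::-1].copy(); cal=bot.calibration("wrist")
ex=np.array([np.cos(np.radians(6.8)),np.sin(np.radians(6.8))]);o=np.array([.57355,.15026])
for p in ((.5685,.191),(.5745,.156),(.5782,.121)):
    u,v=proj(cal,[*p,.082])[0].astype(int); r=tops(im,cal,.082,(u-45,v-28,u+45,v+28))
    print(u,v,r,[((q[0]-o)@np.c_[ex,[-ex[1],ex[0]]]*1e3).round(1) for q in r])
E
```

```text
time: 16.7
ee_pos: [0.5784, 0.1211, 0.1997]
tcp_rot: [180.0, -0.0, 96.9]
wrist_force: [-0.7, -0.4, 0.2]
opening: 0.0471
grasp_force: 0.0
[0.57840276 0.12105081 0.19966175] (array([-163.3,  -57.5,   -0.4]), array([ 0.   , -0.   ,  0.002]))
315 119 [(array([0.5675, 0.1911]), 8.1, 35.1, 23.3)] [array([-1.2, 41.3])]
318 177 [(array([0.5738, 0.1559]), 6.9, 35.2, 23.2)] [array([0.9, 5.6])]
317 230 [(array([0.5777, 0.1212]), 6.9, 35.1, 23.2)] [array([  0.7, -29.3])]
```

View pics/w7.png

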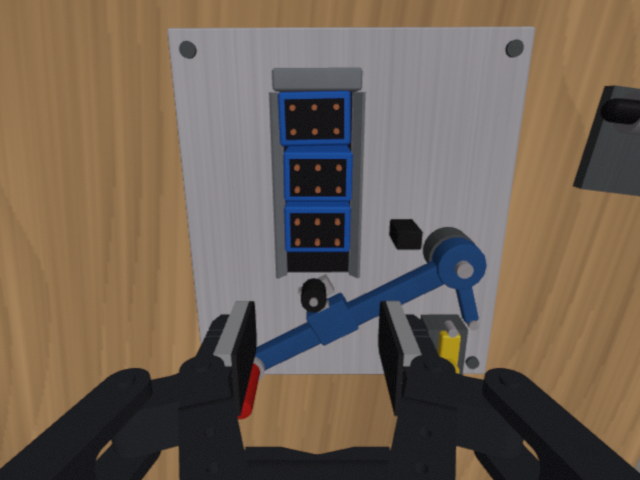

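All three blocks stand in the channel at (315,118), (318,175) and (318,228), with gaps of about 3 mm. The arm is still open. Next I'll close the fingers and go down on the rack's -y side of the post.

```bash
python3 -m crank '[{"gripper":0,"travel":[-25,-9,0],"twist":[0,0,0]},{"gripper":0,"travel":[-46,-16,0],"twist":[0,0,0]},{"gripper":0,"travel":[-46,-16,0],"twist":[0,0,0]},{"gripper":0,"travel":[-46,-16.5,0],"twist":[0,0,0]},{"gripper":0,"travel":[0,0,0],"twist":[0,0,0]},{"gripper":0,"travel":[0,0,20],"twist":[0,0,0]},{"gripper":0,"travel":[0,0,40],"twist":[0,0,0]},{"gripper":0,"travel":[0,0,40],"twist":[0,0,0]},{"gripper":0,"travel":[0,0,26],"twist":[0,0,0]},{"gripper":0,"travel":[0,0,14],"twist":[0,0,0]},{"gripper":0,"travel":[0,0,0],"twist":[0,0,0]}]' 40
python3 - <<'E'
from h import *
im=bot.camera("wrist"); cv2.imwrite("pics/w8.png",im[:,:,::-1]); print(bot.get_obs()["ee_pos"])
E
```

```text
time: 18.12
ee_pos: [0.5403, -0.0473, 0.0585]
tcp_rot: [-179.9, -0.0, 97.0]
wrist_force: [-1.3, -0.3, 0.1]
opening: 0.0003
grasp_force: 0.0
[ 0.54098063 -0.04740743  0.05966648]
```

View pics/w8.png

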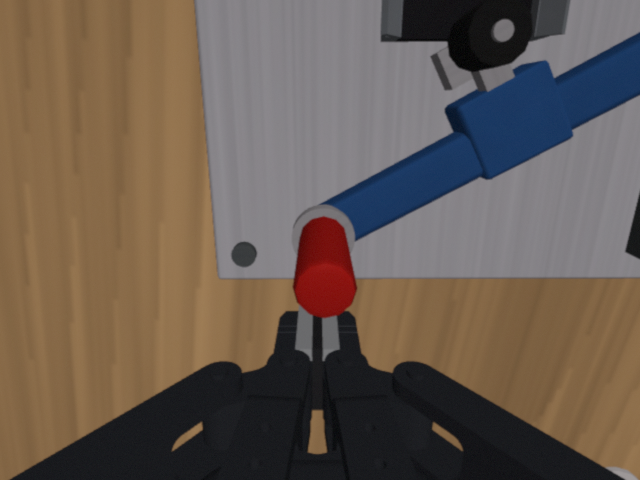

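The post stands at (322,265), straight ahead of the closed fingers. Start the push along its arc.

```bash
python3 -m crank '[{"gripper":0,"travel":[7,0,0],"twist":[0,0,0]},{"gripper":0,"travel":[8,0,0],"twist":[0,0,0]},{"gripper":0,"travel":[8.6,-4.1,0],"twist":[0,0,0]},{"gripper":0,"travel":[8.6,-4.1,0],"twist":[0,0,0]},{"gripper":0,"travel":[9,-3.2,0],"twist":[0,0,0]},{"gripper":0,"travel":[9,-3.2,0],"twist":[0,0,0]},{"gripper":0,"travel":[9.2,-2.3,0],"twist":[0,0,0]},{"gripper":0,"travel":[9.2,-2.3,0],"twist":[0,0,0]},{"gripper":0,"travel":[9.3,-1.5,0],"twist":[0,0,0]},{"gripper":0,"travel":[9.3,-1.5,0],"twist":[0,0,0]},{"gripper":0,"travel":[0,0,0],"twist":[0,0,0]}]'
python3 -m crank '[{"gripper":0,"travel":[6,-0.4,0],"twist":[0,0,0]},{"gripper":0,"travel":[6,-0.3,0],"twist":[0,0,0]},{"gripper":0,"travel":[4,0,0],"twist":[0,0,0]},{"gripper":0,"travel":[0,0,0],"twist":[0,0,0]},{"gripper":0,"travel":[0,0,0],"twist":[0,0,0]}]'
python3 - <<'E'
from h import *
im=bot.camera("wrist"); cv2.imwrite("pics/w9.png",im[:,:,::-1]); o=bot.get_obs(); print(o["ee_pos"],o["wrist_force"])
E
```

```text
time: 19.55
ee_pos: [0.5082, 0.0364, 0.06]
tcp_rot: [180.0, 0.1, 96.9]
wrist_force: [0.4, -6.9, 5.0]
opening: 0.0002
grasp_force: 3.3
time: 20.18
ee_pos: [0.5057, 0.0513, 0.06]
tcp_rot: [180.0, 0.1, 96.9]
wrist_force: [0.8, -10.4, 4.2]
opening: -0.0001
grasp_force: 5.0
[0.50567596 0.05127975 0.05996619] [  1.33216623 -10.5090424    4.86685227]
```

View pics/w9.png

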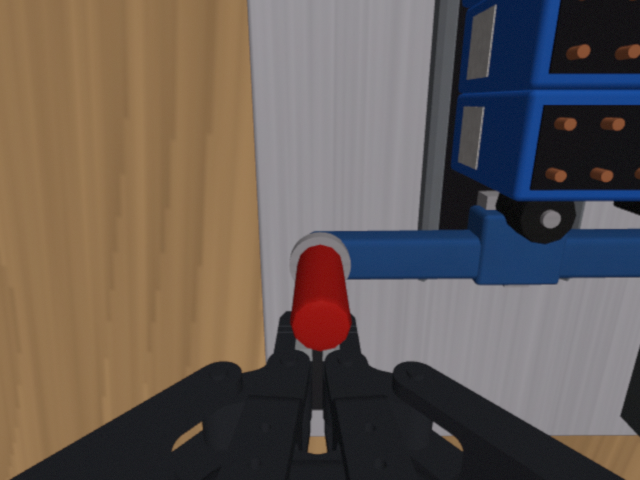

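The post is at (320,300). The blue arm is nearly square to the channel and the roller at (540,215) touches the row. The push is 10.5 N, so a few mm more.

```bash
python3 -m crank '[{"gripper":0,"travel":[2,0,0],"twist":[0,0,0]},{"gripper":0,"travel":[0,0,0],"twist":[0,0,0]},{"gripper":0,"travel":[0,0,0],"twist":[0,0,0]}]'
python3 -m crank '[{"gripper":0,"travel":[2,0,0],"twist":[0,0,0]},{"gripper":0,"travel":[0,0,0],"twist":[0,0,0]},{"gripper":0,"travel":[0,0,0],"twist":[0,0,0]}]'
```

```text
time: 20.6
ee_pos: [0.5056, 0.0523, 0.06]
tcp_rot: [180.0, 0.2, 96.9]
wrist_force: [2.1, -15.7, 4.7]
opening: -0.0002
grasp_force: 7.7
time: 20.98
ee_pos: [0.5055, 0.0529, 0.0601]
tcp_rot: [180.0, 0.4, 96.8]
wrist_force: [1.8, -23.8, 5.3]
opening: -0.0
grasp_force: 12.0
```

It's on the stop: force rises with almost no motion. Check that the row has closed.

```bash
python3 -m crank '[{"gripper":0,"travel":[0,0,0],"twist":[0,0,0]},{"gripper":0,"travel":[0,0,0],"twist":[0,0,0]},{"gripper":0,"travel":[0,0,0],"twist":[0,0,0]},{"gripper":0,"travel":[0,0,0],"twist":[0,0,0]}]'
python3 - <<'E'
from h import *
im=bot.camera("top")[:,:,::-1].copy(); s=bot.camera("scene")[:,:,::-1].copy()
cv2.imwrite("pics/f.png",np.hstack([cv2.resize(im[170:300,228:372],(500,451),interpolation=2),cv2.resize(s[215:300,295:375],(299,451))]))
cal=bot.calibration("top")
ex=np.array([np.cos(np.radians(6.8)),np.sin(np.radians(6.8))]);o=np.array([.57355,.15026])
for y in (.044,.012,-.020):
    p=o+y*np.array([-ex[1],ex[0]])
    u,v=proj(cal,[*p,.082])[0].astype(int); r=tops(im,cal,.082,(u-9,v-16,u+10,v+16))
    print(u,v,r,[((q[0]-o)@np.c_[ex,[-ex[1],ex[0]]]*1e3).round(1) for q in r])
E
```

```text
time: 21.48
ee_pos: [0.5055, 0.0529, 0.0601]
tcp_rot: [180.0, 0.4, 96.8]
wrist_force: [1.9, -24.2, 4.8]
opening: -0.0001
grasp_force: 11.9
257 242 [(array([0.5675, 0.1935]), 7.6, 34.4, 23.0)] [array([-0.9, 43.7])]
272 241 [(array([0.568 , 0.1668]), -4.5, 60.9, 27.8)] [array([-3.6, 17.1])]
286 239 [] []
```

View pics/f.png

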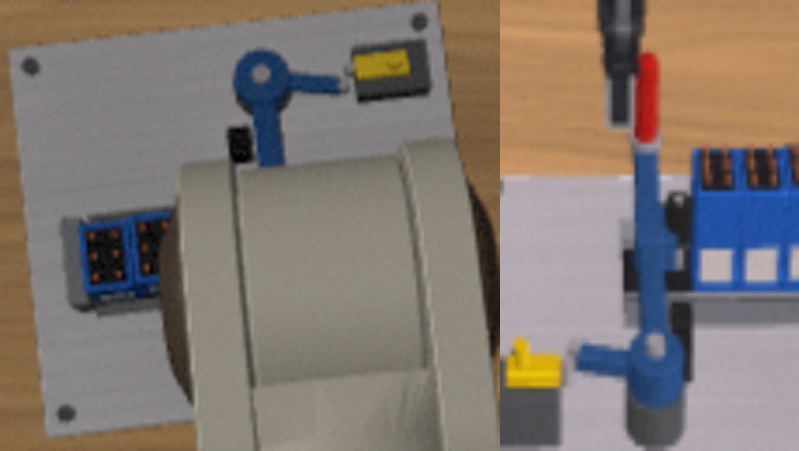

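The top crop shows the arm against its black stop at (240,145). The scene crop shows the row closed, the roller pressed on it, and the fingers behind the red post. Handing in.

```bash
python3 -c "
from workcell import bot
print(bot.job_done())"
```

```text
the job is handed in; nothing more can be done
None
```

I handed the job in at about 21.5 s: both loose blocks stand in the channel in a closed row with block_a, and the arm is held home on its stop with about 24 N on the post and the roller on the row. The hand-in returned no verdict; I judged the row closed by eye because the robot hid the third block from the top camera.

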